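Tighten a lens retaining ring with a pin spanner

ROBOT

A 6-joint arm with a two-finger parallel gripper is mounted at the origin on the work surface. World frame = base frame: x ahead of the robot, y to its left, z up, the work surface at z = 0. Lengths are in m, angles in rad, forces in N, time in s.
With the tool pointing down it reaches from about 0.35 to 0.95 m from the base axis. Payload 17.4 kg.
Tool frame: the origin (TCP) lies at the very end of the fingers, on their centre line; the grasp point (between the pads) lies 19 mm behind it; z points along the fingers, y is the line along which they close (so a half turn about z gives the same grasp; the last joint's range is limited). The gripper opens to 93 mm and grips with 3 to 60 N. Pads are 15 mm wide; open, the fingers measure 128 mm over their backs; the gripper's body (75 mm by 188 mm) begins 65 mm behind the grasp point.
Start: joints at [-1.251, 0.116, 1.442, -0, 1.584, -0.038], TCP at [0.236, -0.632, 0.219] pointing down, gripper open.
Joint ranges: [-2.83, 2.83], [-0.83, 2.19], [0.07, 2.5], [-1.14, 4.28], [0.01, 3], [-2.97, 2.97]. Speed limits (rad/s): [1.89, 1.89, 2.22, 3.14, 3.14, 3.14].

INTERFACE

Orientations are given as a 3x3 rotation matrix whose columns are the frame's x, y, z axes.
In Python, from station import env gives the robot as it stands.
- The arm moves only by the shell command python3 -m crank 'ROWS' [OPENING]. ROWS is a JSON object of lists of equal length, an entry for each row: "delta_pos": the shift along the tool's x, y, z in mm, a list of three; "twist": the turn about the tool's z in degrees. A call has exactly 5 rows; each row shifts and turns the commanded pose from where the row before left it, along the tool's axes as they then stand; what a row does not reach is not made up. A row lasts 1/8 s, in which the tool goes at most 62.5 mm and 10.7 degrees, less where a joint would pass 70% of its speed; a pose out of reach is approached as far as the arm can. A call is refused whole if a number of a shift passes 62.5 or a number of a turn 10.7, either way. A call with a gripper value outside its range is refused whole. OPENING is the opening, from 0 (shut) to 1 (fully open), set as the call begins (- or left out, the last holds). The fingers move at their own pace and stop on an object; the grip force is fixed at half the most. Time passes only in rows, so rows that do not move let the fingers close, or fill a call up. It gives the time, the measured TCP pose, the force, the opening and the grip force at its end, in the units of the state.
- env.get_state(): the state, without advancing time (a new reading comes with each control period).
- env.capture(name): name is "scene" or "top" or "wrist"; returns (picture, depth): 384x512x3 uint8, red, green, blue; 384x512 float32, m along the optical axis (not along the pixel's ray), 0 where there is no reading.
- env.camera_params(name): a dict with "fx", "fy", "cx", "cy" (pixels), "cam_to_world" (4x4, takes a point from camera to world coordinates); the wrist camera has in their place "hand_eye" (4x4, takes a point from camera to tool coordinates, whose origin is the TCP and whose axes are the flange's). Camera axes: x right, y down, z forward; pixel columns grow to the right and rows downward; lengths in m; the calibration is good to about 2 mm. A picture is of the moment at which its call begins: read the wrist's pose just before it. camera_params takes no time and is no camera call.
- env.job_done(): hands the job in; it is judged then, once.
The state is a dict: "clock": time; "joint_pos": joint angles; "joint_vel": joint speeds; "joint_efforts": joint torques, N m; "tcp_pos": TCP position; "tcp_rot": TCP orientation; "ft_force": force on the tool from outside, world axes, zero at the start; "ft_torque": the same for the moment, N m; "width": finger opening in m; "grasp_force": force on a finger pad.
Only numpy, scipy, OpenCV 4.12 (cv2) and the standard library are available. Lean on these libraries where they do the work, as an engineer would, in place of code of your own. Each camera call takes 0.05 s, during which the arm holds its last target. There are 200 camera calls.

TASK

Take the blue-handled pin spanner from its stand and seat both its pins well into the two holes of the brass retaining ring on the lens cell before turning anything. Then turn the ring clockwise with the spanner, gently, until it comes up against its stop (the two yellow marks meet), and put the spanner back in its stand as you found it; keep the gripper off the lens fixture and leave everything else where it is.

Things in the scene. Friction and masses are not known exactly. Their poses are not given: they have to be found in the camera images.
- fixture: Fixed lens fixture: aluminium plate 140 x 140 mm on four legs (top 50 mm up), origin at the centre of its underside on the table, z up. On it a hand-set, clamped XY stage carries a round black lens cell, 102 mm across, rim 102 mm up, with a flat brass retaining ring in its mouth and a flat blue window in the ring's bore, 0.3 mm below its face.
- ring_nominal (a point): Point fixed to the fixture, 104 mm over its origin: height of the brass ring's face, and the middle of where its centre may lie. The stage sets the true centre up to 6 mm away along fixture x and up to 6 mm along fixture y; this offset is NOT measured: find it by feel or by eye.
- rim_mark (a point): Nominal place of the yellow home mark on the barrel rim, 48 mm from the centre on the fixture's +x side (the real mark moves with the stage). The brass ring: outside 88 mm, bore 28 mm, 8 mm thick, on a wave spring: pressed on its face it sinks at most 3 mm (about 2 N to start it, 6 N at the bottom) and comes back up. The barrel is hollow for 10 mm below it.
- ring (a joint): Turn of the brass ring, rad, clockwise from above; about 0.2 N m of friction keeps it put. Two round 8.2 mm through holes lie 28 mm either side of its centre; at value q the line through them points at angle -q (counter-clockwise positive) from fixture x. Starts at 0.1 to 0.4; 1.10 = home, at a hard stop (do not load it past 0.4 N m), its yellow mark meeting the rim's.
- spanner: Pin spanner, 0.1 to 0.2 kg, upright in its stand. Origin at the centre of the underside of its steel crossbar (74 mm along x, 26 along y, 10 thick), z up. Two 6 mm pins, their ends chamfered 0.7 mm, stand down 12 mm from it at x = +28 and -28 mm. A 16 mm round stem rises to a blue grip block 44 mm along x, 16 mm along y, z = 40 to 70 mm: pinch it across y from above. Works either way round.
- pin_a (a point): End of the spanner's pin at x = +28 mm (z = -12 mm in the spanner's frame).
- pin_b (a point): End of the spanner's pin at x = -28 mm (z = -12 mm in the spanner's frame).
- stand: Fixed grey spanner stand, a block 108 mm (x) by 56 mm (y), 30 mm high, origin at the centre of its underside. Two 14 mm holes, 18 mm deep, at x = +28 and -28 mm take the spanner's pins; the crossbar rests on the block's top, its origin over the stand's.
- lens_cap: Loose black lens cap, 44 mm across, 14 mm high, origin under its centre. Leave alone.
- spacer: Loose aluminium spacer ring, 68 mm across, 10 mm high, lying flat. Leave alone.
- screwdriver: Loose red screwdriver lying on the table. Leave alone.
- bottle: Water bottle, 64 mm across, 190 mm tall. Leave alone.
- pendant: Grey teach pendant lying flat, 170 x 200 mm, with a red stop button, 52 mm high in all. Leave alone.
- parts_bin: Yellow parts bin, 110 x 160 mm, 50 mm high. Leave alone.
- gauge_case: Wooden gauge block case, 100 x 160 mm, 42 mm high. Leave alone.
There are look-alikes about, which are no part of the job. Leave any pink look-alike of the spanner alone. What is shaped like the stand but purple is not meant.

How it is judged:
By the outcome, as a careful person would: the job done as asked, in the order asked, and still so for the second after the job is handed in, with the robot touching nothing.
It also fails if it takes over 72 s, if anything falls off the work surface, if the arm or the gripper's body presses on something with over 40 N, if the wrist force passes 120 N, or if a joint passes its speed limit or range.

## Working session

There is one attempt and no reset: what is moved stays moved. The work goes in short steps, Python scripts to look and compute and a shell command to move; the robot and the scene stay as the last step left them, time stands still between calls to the robot, and variables do not carry over. Pictures are saved under pics/ and viewed, at most 10 in all, crops included, and the job is handed in when it is done.

```bash
mkdir -p pics; ls; cat > h.py <<'E'
import numpy as np,cv2
from station import env
def cap(n,f=None):
    s=env.get_state(); p,d=env.capture(n); 
    if f: cv2.imwrite('pics/'+f,p[:,:,::-1])
    c=env.camera_params(n)
    if 'cam_to_world' in c: T=np.array(c['cam_to_world'])
    else:
        W=np.eye(4);W[:3,:3]=s['tcp_rot'];W[:3,3]=s['tcp_pos'];T=W@np.array(c['hand_eye'])
    return p,d,c,T
def ray(u,v,z,c,T):
    r=T[:3,:3]@np.array([(u-c['cx'])/c['fx'],(v-c['cy'])/c['fy'],1.]);o=T[:3,3]
    return o+r*(z-o[2])/r[2]
def pix(P,c,T):
    q=np.linalg.inv(T)@np.append(P,1);return c['fx']*q[0]/q[2]+c['cx'],c['fy']*q[1]/q[2]+c['cy']
E
python3 - <<'E'
from h import *
s=env.get_state();print(s)
for n in('top','scene'):
    p,d,c,T=cap(n,n+'.png');print(n,c['fx'],T.round(3).tolist())
print(env.camera_params('wrist'))
E
```

```text
pics
{'clock': 0.0, 'joint_pos': array([-1.25080436e+00,  1.16448373e-01,  1.44225003e+00,  5.95605381e-07,
        1.58399737e+00, -3.78144789e-02]), 'joint_vel': array([-8.98224609e-04,  1.03102655e-03,  7.93807237e-04,  1.19096432e-03,
       -5.42645109e-05, -1.27056254e-04]), 'joint_efforts': array([-9.20483035e-04, -7.21254301e+01, -6.22606659e+01,  7.79862190e-02,
        2.39045051e-02, -8.79768390e-05]), 'tcp_pos': array([ 0.23631793, -0.63206525,  0.21794   ]), 'tcp_rot': array([[ 9.36667310e-01,  3.50220259e-01, -3.46432000e-04],
       [ 3.50220428e-01, -9.36666726e-01,  1.04731394e-03],
       [ 4.22992324e-05, -1.10231229e-03, -9.99999392e-01]]), 'ft_force': array([-0.84507471,  0.48267025, -0.65478853]), 'ft_torque': array([-0.03515192, -0.0529212 ,  0.01909797]), 'grasp_force': 0.0, 'width': 0.09316258920825883}
top 485.5995536701444 [[-0.023, -0.988, 0.154, 0.295], [-1.0, 0.021, -0.018, 0.027], [0.014, -0.155, -0.988, 1.802], [0.0, 0.0, 0.0, 1.0]]
scene 384.7535759428677 [[0.504, 0.705, -0.499, 1.107], [0.864, -0.403, 0.302, -0.302], [0.012, -0.583, -0.812, 0.984], [0.0, 0.0, 0.0, 1.0]]
{'fx': 288.3378328826909, 'fy': 288.3378328826909, 'cx': 255.93913126858357, 'cy': 192.17413686847794, 'hand_eye': array([[ 7.80639485e-04, -9.63488040e-01, -2.67750232e-01,
         7.39457928e-02],
       [ 9.99999612e-01,  6.43172999e-04,  6.01118771e-04,
         2.80424189e-04],
       [-4.06961027e-04, -2.67750597e-01,  9.63488169e-01,
        -1.66130426e-01],
       [ 0.00000000e+00,  0.00000000e+00,  0.00000000e+00,
         1.00000000e+00]])}
```

View pics/top.png

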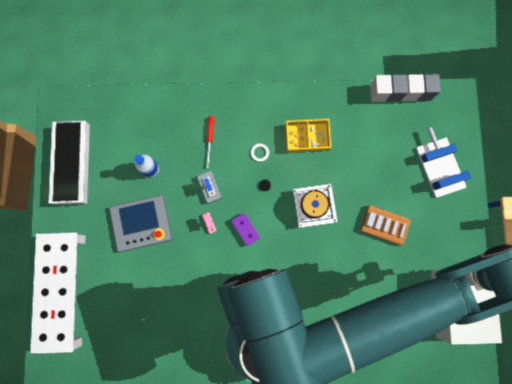

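View pics/scene.png

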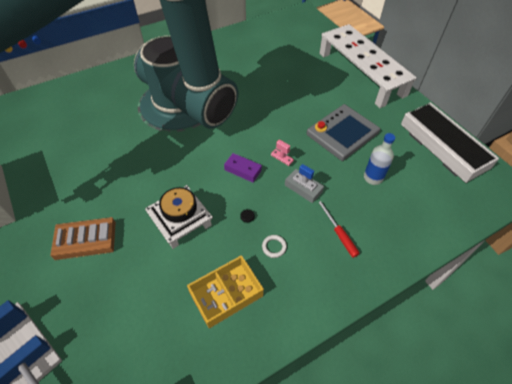

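```bash
python3 - <<'E'
from h import *
p,d,c,T=cap('top')
hsv=cv2.cvtColor(p,cv2.COLOR_RGB2HSV)
def blob(m,z,roi,name):
    x0,y0,x1,y1=roi; k=np.zeros_like(m);k[y0:y1,x0:x1]=m[y0:y1,x0:x1]
    cs,_=cv2.findContours(k,cv2.RETR_EXTERNAL,cv2.CHAIN_APPROX_NONE);b=max(cs,key=cv2.contourArea)
    P=np.array([ray(u,v,z,c,T)[:2] for u,v in b[:,0]],np.float32)*1000
    r=cv2.minAreaRect(P);print(name,cv2.contourArea(b),r)
blob(cv2.inRange(hsv,(100,120,60),(125,255,255)),.1,(190,165,230,205),'grip')
blob(cv2.inRange(hsv,(0,0,90),(180,60,255)),.03,(190,165,228,205),'stand')
blob(cv2.inRange(hsv,(0,0,150),(180,40,255)),.05,(285,178,345,232),'fixture')
blob(cv2.inRange(hsv,(12,100,90),(32,255,255)),.104,(295,185,335,222),'ring')
E
```

```text
grip 38.0 ((559.7634887695312, 187.77230834960938), (43.2089729309082, 15.59066390991211), 17.824527740478516)
stand 413.5 ((560.1376953125, 188.39930725097656), (110.18335723876953, 56.42641067504883), 20.205495834350586)
fixture 1423.0 ((481.11480712890625, -195.96011352539062), (142.11029052734375, 142.5230712890625), 6.819041728973389)
ring 511.5 ((481.2440185546875, -189.7518310546875), (90.92915344238281, 90.8470687866211), 61.81989288330078)
```

```bash
python3 -m crank '{"delta_pos":[[38,-33,0],[38,-33,0],[38,-33,0],[38,-33,0],[38,-33,0]],"twist":[0,0,0,0,0]}' && python3 -m crank '{"delta_pos":[[39,-32,0],[39,-32,0],[38,-32,0],[38,-32,0],[0,0,0]],"twist":[0,0,0,0,0]}'; python3 - <<'E'
from h import *
cap('wrist','w1.png');print(env.get_state()['tcp_pos'],env.get_state()['clock'])
E
```

```text
clock: 0.78
tcp_pos: [0.3571, -0.4096, 0.2185]
tcp_rot: [[0.937, 0.35, -0.0], [0.35, -0.937, 0.0], [0.0, -0.0, -1.0]]
ft_force: [1.0, 0.0, -0.9]
width: 0.0931
grasp_force: 0.0
clock: 1.4
tcp_pos: [0.457, -0.235, 0.2186]
tcp_rot: [[0.935, 0.354, 0.0], [0.354, -0.935, 0.0], [0.0, -0.0, -1.0]]
ft_force: [-1.1, -0.4, -0.8]
width: 0.0931
grasp_force: 0.0
[ 0.45636227 -0.23637284  0.21851603] 1.45
```

View pics/w1.png

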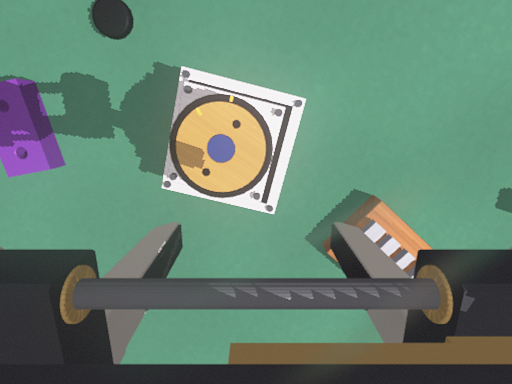

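The wrist view shows the ring centred at about (221,146), holes at (236,124) and (206,172), the rim mark at (232,99), and the ring mark at (198,112).

```bash
cat > ring.py <<'E'
from h import *
def ring(u0,v0,sh=70):
    p,d,c,T=cap('wrist')
    g=p.astype(int);hsv=cv2.cvtColor(p,cv2.COLOR_RGB2HSV)
    roi=np.zeros(p.shape[:2],np.uint8);cv2.circle(roi,(u0,v0),sh,255,-1)
    def W(P,z): return np.array([ray(u,v,z,c,T)[:2] for u,v in P])*1000
    br=cv2.inRange(hsv,(10,90,50),(35,255,255))&roi
    cs,_=cv2.findContours(br,cv2.RETR_EXTERNAL,cv2.CHAIN_APPROX_NONE);b=max(cs,key=cv2.contourArea)
    b=cv2.convexHull(b)[:,0];w=W(b,.104).astype(np.float32);print('ring',cv2.fitEllipse(w))
    bl=cv2.inRange(hsv,(100,100,40),(130,255,255))&roi
    M=cv2.moments(bl,True);print('bore',W([(M['m10']/M['m00'],M['m01']/M['m00'])],.1037),M['m00'])
    e=cv2.fillConvexPoly(np.zeros_like(roi),b,255);e=cv2.erode(e,np.ones((7,7)))
    dk=((p.max(2)<80).astype(np.uint8)*255)&e&~cv2.dilate(bl,np.ones((5,5)))
    n,l,s,ct=cv2.connectedComponentsWithStats(dk)
    for i in range(1,n):
        if s[i,4]>12: print('dark',ct[i].round(1),s[i,4],W([ct[i]],.104).round(1))
    ye=cv2.inRange(hsv,(22,170,190),(34,255,255))&roi
    n,l,s,ct=cv2.connectedComponentsWithStats(ye)
    for i in range(1,n):
        if s[i,4]>4: print('yel',ct[i].round(1),s[i,4],W([ct[i]],.104).round(1))
E
python3 -c "
from ring import *
ring(221,146)"
```

```text
ring ((483.8075866699219, -188.9047393798828), (86.85102844238281, 91.69207763671875), 93.62297058105469)
bore [[ 482.21240623 -186.37042094]] 51.0
```

```bash
python3 -c "
from h import *
p=cv2.cvtColor(cv2.imread('pics/w1.png'),cv2.COLOR_BGR2HSV)
for n,(u,v) in dict(rim=(232,99),rmk=(199,112),h1=(236,124),h2=(206,172),br=(250,150),sh=(190,155),bore=(221,148)).items(): print(n,p[v-2:v+3,u-2:u+3].reshape(-1,3)[[2,7,12,17,22]].tolist())
"
```

```text
rim [[27, 133, 251], [26, 133, 251], [24, 139, 246], [21, 140, 237], [19, 135, 211]]
rmk [[26, 136, 245], [27, 138, 246], [26, 138, 246], [26, 137, 246], [25, 137, 245]]
h1 [[9, 53, 101], [10, 55, 102], [11, 55, 102], [8, 58, 101], [11, 52, 99]]
h2 [[12, 59, 86], [14, 59, 87], [14, 63, 89], [14, 56, 86], [11, 46, 78]]
br [[19, 117, 234], [19, 118, 233], [19, 118, 234], [19, 118, 233], [19, 119, 231]]
sh [[17, 120, 168], [17, 124, 163], [17, 124, 163], [16, 119, 165], [17, 123, 164]]
bore [[119, 89, 172], [118, 93, 172], [118, 94, 171], [118, 93, 172], [118, 96, 173]]
```

```bash
sed -i "s/(100,100,40),(130,255,255)/(105,60,60),(130,255,255)/; s/p.max(2)<80/p.max(2)<125/; s/(22,170,190),(34/(23,125,200),(34/; s/(10,90,50),(35/(10,85,130),(35/" ring.py
python3 -c "
from ring import *
ring(221,146)"
```

```text
ring ((483.6946716308594, -189.06619262695312), (86.70402526855469, 91.30775451660156), 95.80947875976562)
bore [[ 482.82116702 -189.13386657]] 581.0
dark [233.9 121.7] 44 [[ 509.8 -195.3]]
dark [203.7 170. ] 42 [[ 455.4 -182.7]]
yel [228.9  96.2] 13 [[ 529.8 -183.3]]
yel [196.4 109.5] 29 [[ 507.9 -158.7]]
```

```bash
python3 -m crank '{"delta_pos":[[25,-45,0],[25,-45,0],[25,-45,0],[25,-45,0],[25,-45,0]],"twist":[0,0,0,0,0]}' && python3 -m crank '{"delta_pos":[[25,-45,0],[25,-45,0],[26,-46,0],[0,0,0],[0,0,0]],"twist":[0,0,0,0,0]}'; python3 - <<'E'
from h import *
cap('wrist','w2.png');s=env.get_state();print(s['tcp_pos'],s['clock'],s['joint_pos'])
E
```

```text
clock: 2.17
tcp_pos: [0.4943, 0.0175, 0.2187]
tcp_rot: [[0.937, 0.348, 0.0], [0.348, -0.937, -0.0], [0.0, 0.0, -1.0]]
ft_force: [0.7, 0.6, 0.3]
width: 0.0928
grasp_force: 0.0
clock: 2.8
tcp_pos: [0.5181, 0.1701, 0.2184]
tcp_rot: [[0.937, 0.349, -0.0], [0.349, -0.937, -0.0], [-0.001, 0.0, -1.0]]
ft_force: [-0.5, -0.4, 0.7]
width: 0.0932
grasp_force: 0.0
[0.51803106 0.16977427 0.21857454] 2.85 [ 2.70059848e-01 -1.68470085e-01  1.72068451e+00 -2.78717926e-04
  1.58963158e+00  1.48458654e+00]
```

View pics/w2.png

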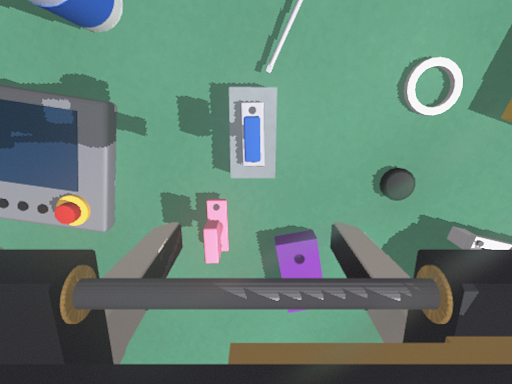

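```bash
cat > span.py <<'E'
from h import *
def go():
    p,d,c,T=cap('wrist');s=env.get_state()
    hsv=cv2.cvtColor(p,cv2.COLOR_RGB2HSV)
    def m(k,z,roi,name):
        x0,y0,x1,y1=roi;q=np.zeros_like(k);q[y0:y1,x0:x1]=k[y0:y1,x0:x1]
        cs,_=cv2.findContours(q,cv2.RETR_EXTERNAL,cv2.CHAIN_APPROX_NONE);b=max(cs,key=cv2.contourArea)[:,0]
        w=(np.array([ray(u,v,z,c,T) for u,v in b])-s['tcp_pos'])@s['tcp_rot']*1000
        r=cv2.minAreaRect(w[:,:2].astype(np.float32));print(name,r, 'tool frame')
    m(cv2.inRange(hsv,(105,100,50),(125,255,255)),.1,(225,80,285,185),'grip')
    m(cv2.inRange(hsv,(85,0,70),(180,75,255)),.03,(210,70,290,190),'stand')
E
python3 -c "import span;span.go()"
```

```text
grip ((48.63335037231445, -4.025537967681885), (14.74359130859375, 43.293949127197266), 89.77531433105469) tool frame
stand ((48.50791549682617, -4.353799819946289), (56.16069412231445, 106.74757385253906), 89.97056579589844) tool frame
```

```bash
python3 -m crank '{"delta_pos":[[24,-2,20],[24.5,-2,30],[0,-0.2,40],[0,0,40],[0,0,24]],"twist":[0,0,0,0,0]}' && python3 -m crank '{"delta_pos":[[0,0,0],[0,0,0],[0,0,0],[0,0,0],[0,0,0]],"twist":[0,0,0,0,0]}' 0.1 && python3 -m crank '{"delta_pos":[[0,0,0],[0,0,0],[0,0,0],[0,0,0],[0,0,0]],"twist":[0,0,0,0,0]}' 0
```

```text
clock: 3.52
tcp_pos: [0.5614, 0.1904, 0.0627]
tcp_rot: [[0.937, 0.349, -0.002], [0.349, -0.937, -0.001], [-0.002, -0.0, -1.0]]
ft_force: [0.5, 0.3, -0.1]
width: 0.0928
grasp_force: 0.0
clock: 4.15
tcp_pos: [0.5619, 0.1922, 0.0651]
tcp_rot: [[0.937, 0.35, 0.001], [0.35, -0.937, 0.0], [0.001, 0.0, -1.0]]
ft_force: [0.8, -0.6, -0.9]
width: 0.0478
grasp_force: 0.0
clock: 4.78
tcp_pos: [0.5618, 0.1921, 0.0646]
tcp_rot: [[0.937, 0.35, -0.0], [0.35, -0.937, -0.0], [-0.0, -0.0, -1.0]]
ft_force: [0.4, -0.5, -1.6]
width: 0.016
grasp_force: 30.0
```

```bash
python3 -m crank '{"delta_pos":[[0,0,-30],[0,0,-50],[0,0,-50],[0,0,-24],[-33,36,0]],"twist":[0,0,0,0,0]}' && python3 -m crank '{"delta_pos":[[-33,36,0],[-33,36,0],[-33,36,0],[-33,36,0],[-33,36,0]],"twist":[0,0,0,0,0]}' && python3 -m crank '{"delta_pos":[[-34,37,0],[-34,37,0],[0,0,0],[0,0,0],[0,0,0]],"twist":[0,0,8.5,8.5,8.5]}' && python3 -m crank '{"delta_pos":[[0,0,0],[0,0,0],[0,0,0],[0,0,0],[0,0,0]],"twist":[8,0,0,0,0]}'; python3 - <<'E'
from h import *
cap('wrist','w3.png');s=env.get_state();print(s['tcp_pos'],s['joint_pos'])
E
```

```text
clock: 5.4
tcp_pos: [0.5442, 0.1478, 0.2205]
tcp_rot: [[0.936, 0.353, 0.002], [0.353, -0.936, 0.001], [0.003, 0.0, -1.0]]
ft_force: [1.0, -0.6, -1.6]
width: 0.0158
grasp_force: 30.0
clock: 6.02
tcp_pos: [0.4511, -0.0808, 0.2187]
tcp_rot: [[0.937, 0.35, 0.0], [0.35, -0.937, -0.0], [0.0, 0.0, -1.0]]
ft_force: [1.4, -0.2, -0.1]
width: 0.0159
grasp_force: 30.0
clock: 6.65
tcp_pos: [0.414, -0.1728, 0.2186]
tcp_rot: [[0.996, -0.093, -0.0], [-0.093, -0.996, 0.0], [-0.0, -0.0, -1.0]]
ft_force: [-0.3, -0.6, -1.8]
width: 0.0157
grasp_force: 30.0
clock: 7.28
tcp_pos: [0.4142, -0.1727, 0.2186]
tcp_rot: [[0.975, -0.224, -0.0], [-0.224, -0.975, 0.0], [-0.0, -0.0, -1.0]]
ft_force: [0.1, -0.3, -0.8]
width: 0.0157
grasp_force: 30.0
[ 0.41420302 -0.17266796  0.21863483] [-4.51847775e-01 -3.93411817e-01  1.89961359e+00  4.49485496e-05
  1.63543165e+00  1.34512536e+00]
```

View pics/w3.png

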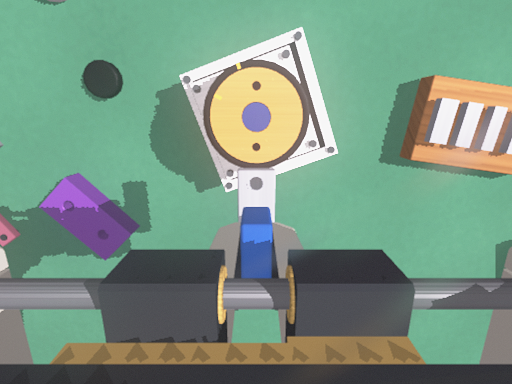

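The spanner is held in line with the ring: holes at (256,86) and (256,147), pin rivet on the crossbar at (256,183).

```bash
cat > fit.py <<'E'
from h import *
p,d,c,T=cap('wrist');s=env.get_state();R=s['tcp_rot'];t=s['tcp_pos']
def tool(u,v,z): return ((ray(u,v,z,c,T)-t)@R*1000).round(2)
def dark(roi,thr):
    x0,y0,x1,y1=roi;g=p[y0:y1,x0:x1].max(2).astype(float);w=np.clip(thr-g,0,None)
    n,l,st,ct=cv2.connectedComponentsWithStats((w>0).astype(np.uint8));i=1+st[1:,4].argmax();w=w*(l==i)
    Y,X=np.mgrid[y0:y1,x0:x1];print('px',(X*w).sum()/w.sum(),(Y*w).sum()/w.sum(),st[i,4]);return (X*w).sum()/w.sum(),(Y*w).sum()/w.sum()
a=tool(*dark((246,76,267,97),150),.104);b=tool(*dark((246,137,267,158),150),.104)
print('holes',a,b,'mid',(a+b)/2,'ang',np.degrees(np.arctan2(a[1]-b[1],a[0]-b[0])),'d',np.hypot(*(a-b)[:2]))
print('rivet',tool(*dark((246,174,267,193),150),t[2]-.0245))
hsv=cv2.cvtColor(p,cv2.COLOR_RGB2HSV);bl=cv2.inRange(hsv,(105,60,60),(130,255,255))
M=cv2.moments(bl[100:134,236:276],True);print('bore',tool(M['m10']/M['m00']+236,M['m01']/M['m00']+100,.1037))
e=p[195,225:290].max(1);print('row195',e.tolist())
E
python3 fit.py
```

```text
px 256.02204836415365 85.20483641536273 48
px 255.85474860335196 146.31703910614524 41
holes [ 97.89   0.52 114.69] [ 42.24   0.42 114.68] mid [ 70.065   0.47  114.685] ang 0.10295726476840031 d 55.650089847187125
px 256.13722126929673 182.73070325900514 106
rivet [27.89  0.63 24.5 ]
bore [ 70.2    0.46 114.99]
row195 [179, 180, 178, 180, 179, 178, 179, 179, 179, 180, 180, 181, 161, 191, 236, 241, 239, 240, 241, 241, 240, 241, 241, 242, 243, 242, 242, 241, 242, 242, 243, 243, 243, 243, 242, 241, 241, 240, 240, 240, 240, 240, 241, 241, 241, 241, 240, 241, 244, 241, 204, 180, 179, 180, 183, 181, 181, 182, 183, 183, 183, 182, 183, 183, 184]
```

```bash
python3 -m crank '{"delta_pos":[[35,0,0],[35.2,-0.2,0],[0,0,20],[0,0,20],[0,0,20]],"twist":[0,0,0,0,0]}' && python3 -m crank '{"delta_pos":[[0,0,4],[0,0,1],[0,0,1],[0,0,1],[0,0,1]],"twist":[0,0,0,0,0]}' && python3 -m crank '{"delta_pos":[[0,0,0],[0,0,1],[0,0,1],[0,0,0],[0,0,0]],"twist":[0,0,0,0,0]}'
```

```text
clock: 8.0
tcp_pos: [0.4819, -0.1881, 0.1571]
tcp_rot: [[0.974, -0.225, -0.001], [-0.225, -0.974, 0.0], [-0.001, -0.0, -1.0]]
ft_force: [0.5, 0.4, -1.3]
width: 0.0155
grasp_force: 30.0
clock: 8.62
tcp_pos: [0.4828, -0.1883, 0.1509]
tcp_rot: [[0.974, -0.225, 0.0], [-0.225, -0.974, -0.0], [0.0, 0.0, -1.0]]
ft_force: [-0.6, -1.0, -0.8]
width: 0.0157
grasp_force: 30.0
clock: 9.25
tcp_pos: [0.4826, -0.1883, 0.1487]
tcp_rot: [[0.974, -0.225, 0.0], [-0.225, -0.974, -0.0], [0.0, 0.0, -1.0]]
ft_force: [0.1, -0.4, -0.9]
width: 0.0156
grasp_force: 30.0
```

```bash
python3 -m crank '{"delta_pos":[[0,0,1],[0,0,1],[0,0,1],[0,0,0],[0,0,0]],"twist":[0,0,0,0,0]}' && python3 -m crank '{"delta_pos":[[0,0,2],[0,0,2],[0,0,1.5],[0,0,0],[0,0,0]],"twist":[0,0,0,0,0]}'; python3 -c "
from h import *
s=env.get_state();print(s['ft_force'],s['ft_torque'],s['tcp_pos'])
cap('wrist','w4.png')"
```

```text
clock: 9.88
tcp_pos: [0.4827, -0.1883, 0.1457]
tcp_rot: [[0.974, -0.225, 0.0], [-0.225, -0.974, -0.0], [0.0, 0.0, -1.0]]
ft_force: [-0.7, 0.2, -0.9]
width: 0.0162
grasp_force: 30.0
clock: 10.5
tcp_pos: [0.4826, -0.1883, 0.1402]
tcp_rot: [[0.974, -0.225, 0.0], [-0.225, -0.974, -0.0], [0.0, 0.0, -1.0]]
ft_force: [0.8, -0.2, -1.4]
width: 0.0163
grasp_force: 30.0
[ 0.7552852  -0.21965207 -1.41046055] [ 0.00272737  0.03505438 -0.01720983] [ 0.48264918 -0.18829636  0.14019236]
```

View pics/w4.png

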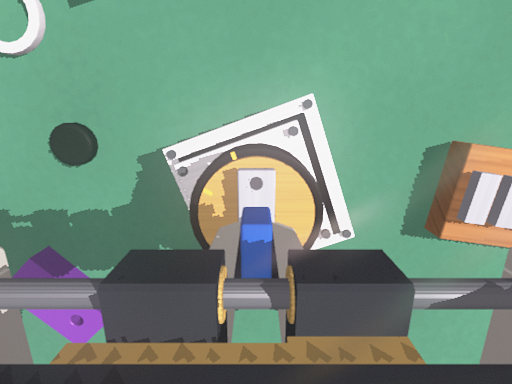

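```bash
cat > st.py <<'E'
from h import *
s=env.get_state();R=s['tcp_rot'];print('yaw',np.degrees(np.arctan2(R[1,0],R[0,0])).round(2),'F',s['ft_force'].round(1),'T',s['ft_torque'].round(3),s['tcp_pos'].round(4),s['clock'])
E
python3 -m crank '{"delta_pos":[[0,0,0],[0,0,0],[0,0,0],[0,0,0],[0,0,0]],"twist":[1,2,2,3,3]}' >/dev/null; python3 st.py;python3 -m crank '{"delta_pos":[[0,0,0],[0,0,0],[0,0,0],[0,0,0],[0,0,0]],"twist":[3,3,3,3,3]}' >/dev/null; python3 st.py
```

```text
yaw -24.18 F [-0.2 -1.1 -0.5] T [-0.281  0.148  0.23 ] [ 0.4826 -0.1884  0.1402] 11.175
yaw -39.18 F [-2.1 -2.2 -0.9] T [-0.245  0.183  0.212] [ 0.4826 -0.1884  0.1402] 11.8
```

```bash
python3 -m crank '{"delta_pos":[[0,0,0],[0,0,0],[0,0,0],[0,0,0],[0,0,0]],"twist":[3,3,3,2,2]}' >/dev/null; python3 st.py;python3 -m crank '{"delta_pos":[[0,0,0],[0,0,0],[0,0,0],[0,0,0],[0,0,0]],"twist":[1,1,1,0,0]}' >/dev/null; python3 st.py
python3 -c "
from h import *
p,d,c,T=cap('wrist');s=env.get_state()
cv2.imwrite('pics/w5.png',cv2.resize(p[130:260,170:350,::-1],None,fx=4,fy=4,interpolation=cv2.INTER_CUBIC))"
```

```text
yaw -52.11 F [-1.7 -1.4 -0.4] T [-0.361  0.338  0.199] [ 0.4826 -0.1883  0.1402] 12.425
yaw -54.99 F [-2.8 -2.4 -0.5] T [-0.511  0.581  0.142] [ 0.4826 -0.1883  0.1401] 13.05
```

View pics/w5.png

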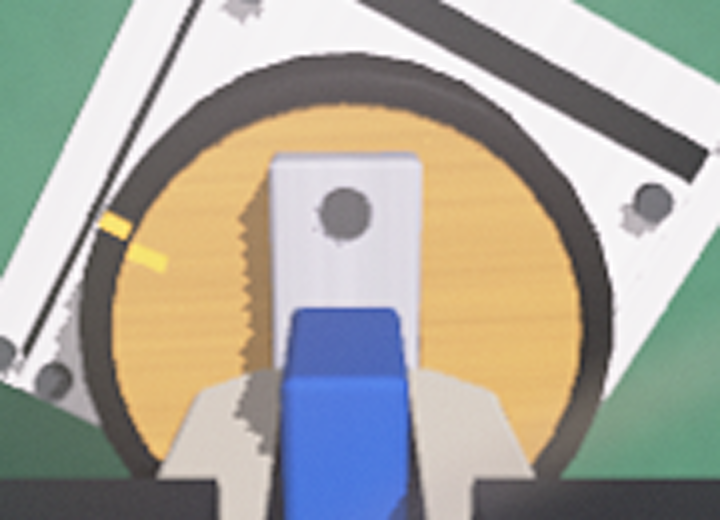

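```bash
for i in 1; do python3 -m crank '{"delta_pos":[[0,0,0],[0,0,0],[0,0,0],[0,0,0],[0,0,0]],"twist":[0.5,0.5,0,0,0]}' >/dev/null; python3 st.py; python3 -m crank '{"delta_pos":[[0,0,0],[0,0,0],[0,0,0],[0,0,0],[0,0,0]],"twist":[0.4,0.4,0,0,0]}' >/dev/null; python3 st.py; done
```

```text
yaw -56.0 F [-2.5 -2.7  0. ] T [-0.622  0.645  0.25 ] [ 0.4826 -0.1883  0.1401] 13.725
yaw -56.8 F [-2.6 -4.2 -0.9] T [-0.613  0.673  0.231] [ 0.4826 -0.1883  0.1401] 14.35
```

```bash
python3 -m crank '{"delta_pos":[[0,0,0],[0,0,0],[0,0,0],[0,0,0],[0,0,0]],"twist":[0.4,0,0.4,0,0]}' >/dev/null; python3 st.py; python3 -m crank '{"delta_pos":[[0,0,0],[0,0,0],[0,0,0],[0,0,0],[0,0,0]],"twist":[0.4,0,0,0,0]}' >/dev/null; python3 st.py
python3 -c "
from h import *
p,d,c,T=cap('wrist');s=env.get_state();hsv=cv2.cvtColor(p,cv2.COLOR_RGB2HSV)
ye=cv2.inRange(hsv,(23,120,200),(34,255,255));ye[:170]=0;ye[205:]=0;ye[:,:185]=0;ye[:,218:]=0
n,l,st,ct=cv2.connectedComponentsWithStats(ye)
C=np.array([482.7,-188.6]);
for i in range(1,n):
  w=ray(*ct[i],.104,c,T)[:2]*1000-C;print(ct[i],st[i,4],np.hypot(*w),np.degrees(np.arctan2(w[1],w[0])))
cv2.imwrite('pics/w6.png',cv2.resize(p[150:220,180:260,::-1],None,fx=6,fy=6,interpolation=cv2.INTER_CUBIC))"
```

```text
yaw -57.6 F [-2.  -3.7 -0.7] T [-0.625  0.691  0.185] [ 0.4826 -0.1883  0.1401] 14.975
yaw -58.0 F [-3.3 -3.2 -0.7] T [-0.575  0.724  0.176] [ 0.4826 -0.1883  0.1401] 15.6
[196.82608696 188.73913043] 23 47.305037300237935 6.170973038227364
[206.625 194.   ] 40 39.342618132529374 6.967921415066876
```

View pics/w6.png

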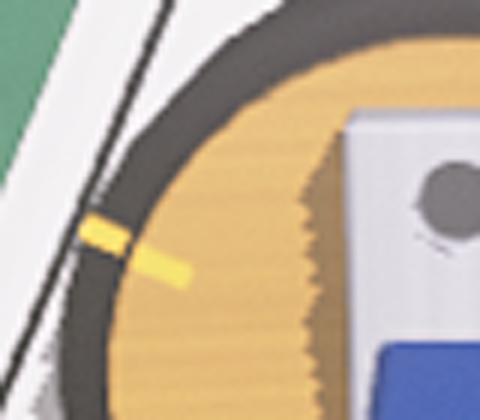

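The marks are within about a degree of each other, with the rim mark near (100,232) and the ring mark near (160,265) in the crop. I'll creep to the stop.

```bash
python3 -m crank '{"delta_pos":[[0,0,0],[0,0,0],[0,0,0],[0,0,0],[0,0,0]],"twist":[0.3,0,0,0,0]}' >/dev/null; python3 st.py; python3 -m crank '{"delta_pos":[[0,0,0],[0,0,0],[0,0,0],[0,0,0],[0,0,0]],"twist":[0.3,0,0,0,0]}' >/dev/null; python3 st.py
```

```text
yaw -58.3 F [-3.  -3.1 -0.5] T [-0.555  0.688  0.159] [ 0.4826 -0.1883  0.1402] 16.275
yaw -58.6 F [-3.9 -2.5 -1.1] T [-0.58   0.778  0.173] [ 0.4826 -0.1883  0.1401] 16.9
```

```bash
python3 -m crank '{"delta_pos":[[0,0,0],[0,0,0],[0,0,0],[0,0,0],[0,0,0]],"twist":[0.3,0,0,0,0]}' >/dev/null; python3 st.py; python3 -m crank '{"delta_pos":[[0,0,0],[0,0,0],[0,0,0],[0,0,0],[0,0,0]],"twist":[0.3,0,0,0,0]}' >/dev/null; python3 st.py
cat > mk.py <<'E'
from h import *
p,d,c,T=cap('wrist');hsv=cv2.cvtColor(p,cv2.COLOR_RGB2HSV)
ye=cv2.inRange(hsv,(23,120,200),(34,255,255));ye[:170]=0;ye[210:]=0;ye[:,:185]=0;ye[:,218:]=0
n,l,st,ct=cv2.connectedComponentsWithStats(ye)
for i in range(1,n):
  w=ray(*ct[i],(.104,.102)[ct[i][0]<201],c,T)[:2]*1000-np.array([482.7,-188.6]);print(ct[i],st[i,4],np.hypot(*w),np.degrees(np.arctan2(w[1],w[0])))
E
python3 mk.py
```

```text
yaw -58.9 F [-4.1 -3.1 -1.3] T [-0.605  0.718  0.172] [ 0.4827 -0.1883  0.1402] 17.525
yaw -59.2 F [-3.  -3.2 -0.7] T [-0.601  0.73   0.243] [ 0.4827 -0.1883  0.1401] 18.15Traceback (most recent call last):
  File "mk.py", line 6, in <module>
    w=ray(*ct[i],(.104,.102)[ct[i][0]<201],c,T)[:2]*1000-np.array([482.7,-188.6]);print(ct[i],st[i,4],np.hypot(*w),np.degrees(np.arctan2(w[1],w[0])))
                 ~~~~~~~~~~~^^^^^^^^^^^^^^
TypeError: tuple indices must be integers or slices, not numpy.bool
```

```bash
sed -i 's/\[ct\[i\]\[0\]<201\]/[int(ct[i][0]<201)]/' mk.py; python3 mk.py; python3 -m crank '{"delta_pos":[[0,0,0],[0,0,0],[0,0,0],[0,0,0],[0,0,0]],"twist":[0.2,0,0,0,0]}' >/dev/null; python3 st.py;python3 st.py
```

```text
[196.5 190. ] 22 47.31287431511946 6.946909341356145
[206.6 194.1] 40 39.31419260518121 5.854621822726748
yaw -59.4 F [-3.  -3.   0.4] T [-0.601  0.69   0.311] [ 0.4826 -0.1883  0.1402] 18.875
yaw -59.4 F [-3.  -3.   0.4] T [-0.601  0.69   0.311] [ 0.4826 -0.1883  0.1402] 18.875
```

Torque has climbed over two small steps from 0.17 to 0.31 N m and the marks meet, so the ring is at its stop. I'll back off within the pin slack and lift.

```bash
python3 -m crank '{"delta_pos":[[0,0,0],[0,0,0],[0,0,0],[0,0,0],[0,0,0]],"twist":[-1,-1,-0.5,0,0]}' >/dev/null; python3 st.py
```

```text
yaw -56.91 F [-0.1 -0.8 -1.6] T [ 0.103 -0.037 -0.003] [ 0.4827 -0.1882  0.1402] 19.5
```

```bash
python3 -m crank '{"delta_pos":[[0,0,-4],[0,0,-6],[0,0,-8],[0,0,-20],[0,0,-40]],"twist":[0,0,0,0,0]}' && python3 -m crank '{"delta_pos":[[-35,0,0],[-35,0,0],[0,0,0],[0,0,0],[0,0,0]],"twist":[0,0,0,0,0]}'; python3 -c "
from h import *
p,d,c,T=cap('wrist')
cv2.imwrite('pics/w7.png',cv2.resize(p[30:230,150:370,::-1],None,fx=2.7,fy=2.7,interpolation=cv2.INTER_CUBIC))"
```

```text
clock: 20.12
tcp_pos: [0.4822, -0.1881, 0.2189]
tcp_rot: [[0.546, -0.838, -0.002], [-0.838, -0.546, 0.001], [-0.001, 0.001, -1.0]]
ft_force: [0.3, -1.2, -1.7]
width: 0.0153
grasp_force: 30.0
clock: 20.75
tcp_pos: [0.4447, -0.1302, 0.2184]
tcp_rot: [[0.546, -0.838, -0.0], [-0.838, -0.546, -0.0], [-0.0, 0.0, -1.0]]
ft_force: [0.3, -0.6, -2.4]
width: 0.0154
grasp_force: 30.0
```

View pics/w7.png

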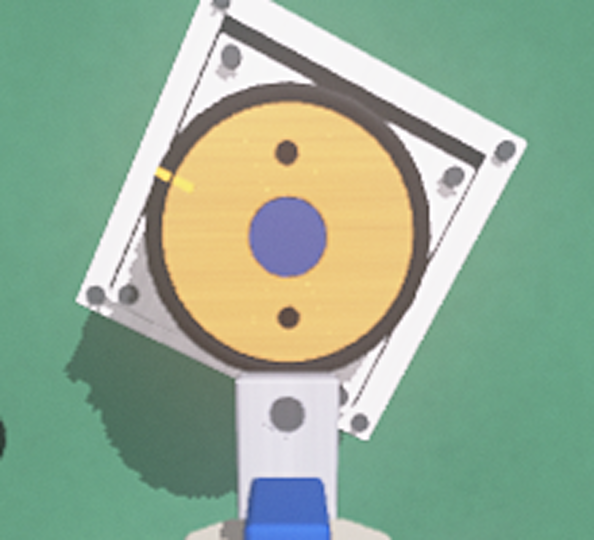

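The two yellow marks line up radially at about (160,175)–(188,186) and the ring is level, with both pins clear. Now returning the spanner.

```bash
python3 -m crank '{"delta_pos":[[0,0,0],[0,0,0],[0,0,0],[0,0,0],[0,0,0]],"twist":[-9.7,-9.7,-9.7,-9.7,-9.7]}' >/dev/null;  python3 -m crank '{"delta_pos":[[0,0,0],[0,0,0],[0,0,0],[0,0,0],[0,0,0]],"twist":[-9.7,-9.7,-9.5,0,0]}' >/dev/null; python3 -m crank '{"delta_pos":[[32,-38,0],[32,-38,0],[32,-38,0],[32,-38,0],[32,-38,0]],"twist":[0,0,0,0,0]}' >/dev/null; python3 -m crank '{"delta_pos":[[32,-38,0],[30.6,-33.4,0],[0,0,0],[0,0,0],[0,0,0]],"twist":[0,0,0,0,0]}' >/dev/null; python3 st.py
```

```text
yaw 20.39 F [ 0.2  0.5 -1.4] T [-0.023  0.04   0.055] [0.5613 0.1922 0.2184] 23.3
```

```bash
python3 -m crank '{"delta_pos":[[0.4,-0.4,30],[0,0,40],[0,0,40],[0,0,20],[0,0,0]],"twist":[0,0,0,0,0]}' >/dev/null; python3 st.py; python3 -m crank '{"delta_pos":[[0,0,6],[0,0,6],[0,0,6],[0,0,3],[0,0,0]],"twist":[0,0,0,0,0]}' >/dev/null; python3 st.py;  python3 -m crank '{"delta_pos":[[0,0,1],[0,0,1],[0,0,0.5],[0,0,0.3],[0,0,0]],"twist":[0,0,0,0,0]}' >/dev/null; python3 st.py
```

```text
yaw 20.45 F [ 0.1 -0.1 -0.3] T [-0.025 -0.025 -0.04 ] [0.5613 0.1931 0.0876] 23.925
yaw 20.5 F [-0.4  0.1 -1.8] T [ 0.03   0.054 -0.018] [0.5615 0.1937 0.0669] 24.55
yaw 20.5 F [-0.4  0.1  0.4] T [-0.05   0.079  0.009] [0.5617 0.1937 0.0645] 25.175
```

```bash
python3 -m crank '{"delta_pos":[[0,1,0],[0,0,0],[0,0,0.3],[0,0,0],[0,0,0]],"twist":[0,0,0,0,0]}' >/dev/null; python3 st.py; python3 -m crank '{"delta_pos":[[0,0,0],[0,0,0],[0,0,0],[0,0,0],[0,0,0]],"twist":[0,0,0,0,0]}' 0.35 >/dev/null; python3 -m crank '{"delta_pos":[[0,0,0],[0,0,-10],[0,0,-40],[0,0,-50],[0,0,-54]],"twist":[0,0,0,0,0]}' 1 >/dev/null; python3 -m crank '{"delta_pos":[[-24,2,0],[-24.5,2,0],[0,0,0],[0,0,0],[0,0,0]],"twist":[0,0,0,0,0]}'; python3 -c "
import span;span.go()
from h import *
cap('wrist','w8.png')"
```

```text
yaw 20.5 F [-2.4  0.8  4.9] T [ 0.179  0.44  -0.035] [0.5621 0.1928 0.0645] 25.8
clock: 27.68
tcp_pos: [0.5184, 0.1722, 0.218]
tcp_rot: [[0.937, 0.35, -0.0], [0.35, -0.937, -0.0], [-0.0, -0.0, -1.0]]
ft_force: [0.1, -0.5, 0.3]
width: 0.0931
grasp_force: 0.0
grip ((48.347412109375, -3.8276820182800293), (14.485994338989258, 42.311832427978516), 89.79610443115234) tool frame
stand ((47.52439880371094, -1.9597930908203125), (106.9799575805664, 56.26103210449219), 0.2130962610244751) tool frame
```

View pics/w8.png

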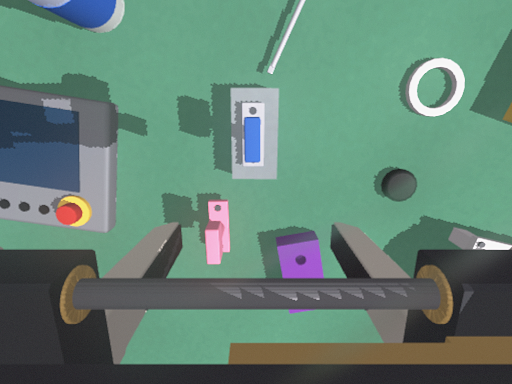

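Spanner is back in the stand, upright, grip at (252,140), but about 2 mm off-centre compared with how I found it; there is time to nudge it.

```bash
python3 -m crank '{"delta_pos":[[24,-2,20],[24.5,-2,30],[0,0,40],[0,0,40],[0,0,24]],"twist":[0,0,0,0,0]}' >/dev/null; python3 -m crank '{"delta_pos":[[0,0,0],[0,0,0],[0,0,0],[0,0,0],[0,0,0]],"twist":[0,0,0,0,0]}' 0.1 >/dev/null; python3 -m crank '{"delta_pos":[[0,0,0],[0,0,0],[0,0,0],[0,0,0],[0,0,0]],"twist":[0,0,0,0,0]}' 0; python3 -m crank '{"delta_pos":[[0,0,-1.5],[-0.7,2.1,0],[0,0,0],[0,0,1.2],[0,0,0.4]],"twist":[0,0,0,0,0]}' ; python3 -m crank '{"delta_pos":[[0,0,0],[0,0,0],[0,0,0],[0,0,0],[0,0,0]],"twist":[0,0,0,0,0]}' 0.35 >/dev/null; python3 -m crank '{"delta_pos":[[0,0,0],[0,0,-10],[0,0,-40],[0,0,-50],[0,0,-54]],"twist":[0,0,0,0,0]}' 1 >/dev/null; python3 -m crank '{"delta_pos":[[-24,2,0],[-24.5,2,0],[0,0,0],[0,0,0],[0,0,0]],"twist":[0,0,0,0,0]}'; python3 -c "
import span;span.go()"
```

```text
clock: 29.65
tcp_pos: [0.5619, 0.1928, 0.064]
tcp_rot: [[0.937, 0.35, -0.0], [0.35, -0.937, 0.0], [-0.0, -0.0, -1.0]]
ft_force: [0.3, -0.3, -1.4]
width: 0.0159
grasp_force: 30.0
clock: 30.28
tcp_pos: [0.562, 0.1905, 0.064]
tcp_rot: [[0.937, 0.35, -0.0], [0.35, -0.937, -0.0], [-0.0, 0.0, -1.0]]
ft_force: [-1.6, -0.5, 4.0]
width: 0.0159
grasp_force: 30.0
clock: 32.15
tcp_pos: [0.5185, 0.17, 0.2179]
tcp_rot: [[0.937, 0.35, -0.0], [0.35, -0.937, -0.0], [-0.0, -0.0, -1.0]]
ft_force: [0.5, 0.3, -0.4]
width: 0.0929
grasp_force: 0.0
grip ((47.833152770996094, -3.793206214904785), (14.414373397827148, 43.281158447265625), 89.7919692993164) tool frame
stand ((48.05484390258789, -4.001106262207031), (107.91665649414062, 55.712066650390625), 0.2783820331096649) tool frame
```

Now the spanner is centred in the stand to within 0.3 mm. Handing in.

```bash
python3 -c "
from station import env
print(env.job_done())"
```

```text
the job is handed in; nothing more can be done
None
```

I handed the job in at about 32 s: both pins went about 10 mm into the ring before any turning, the ring is at its stop with the yellow marks aligned, and the spanner is back in its stand, measured within 0.3 mm of centre.

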